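# Select the amber bottle and open the bench tap

### The arm

A 6-joint arm with a two-finger parallel gripper is mounted at the origin on the work surface. World frame = base frame: x ahead of the robot, y to its left, z up, the work surface at z = 0. Lengths are in m, angles in rad, forces in N, time in s.
With the tool pointing down it reaches from about 0.275 to 1 m from the base axis. Payload 8.4 kg.
Tool frame: the origin (TCP) lies on the centre line of the jaws, within the pads' length; the fingertips stand 17 mm ahead of it and the grasp point (between the pads) lies 2 mm behind it (bot.tcp_to_tips is the z of the fingertips in the tool frame, in m); z points along the fingers, y is the line along which they close (so a half turn about z gives the same grasp; the last joint's range is limited). The gripper opens to 85 mm and grips with 20 to 120 N. Pads are 22 mm wide; open, the fingers measure 114 mm over their backs; the gripper's body (76 mm by 85 mm) begins 54 mm behind the grasp point. The pads swing forward as they close: fully open they stand 13 mm farther back than shut.
Start: joints at [-1.255, 0.353, 1.633, -0, 1.155, -0.002], TCP at [0.195, -0.594, 0.226] pointing down, gripper open.
Joint ranges: [-2.63, 2.63], [-0.92, 2.1], [0.06, 2.66], [-1.3, 4.44], [0, 2.69], [-3.02, 3.02]. Speed limits (rad/s): [2.22, 2.22, 2.79, 3.14, 3.14, 3.14].

### API

Orientations are given as a unit quaternion [x, y, z, w].
In Python, from workcell import bot, hand, kinematics, get_obs, vision, hand_in gives the robot as it stands. The module is installed in compiled form; this text tells all that it offers. Calls block until the motion is done:
- bot.reach(position, orientation): joint-space move of the TCP to a pose.
- bot.servo_line(position, ori=None, velocity=0.15): straight line of the TCP; ori=None keeps the orientation; velocity is the mean speed in m/s.
- bot.goto_joints(angles): joint-space move.
- hand.move_gripper(opening, strength=None): finger opening in m; strength is the grip in N (None keeps the last); returns when the fingers have stopped.
- bot.dwell(seconds).
- kinematics.solve_ik(position, orientation): joint angles nearest the present ones, or None.
- get_obs(): the state.
- vision.read_camera(name): name is "side" or "top" or "wrist"; returns a dict with "frame" (480x640x3 uint8, red, green, blue), "intrinsics" (3x3 intrinsics, pixels), "dist" ([k1, k2, p1, p2, k3] as OpenCV has them; the pictures are not rectified), "view" (4x4, takes a point from world to camera coordinates). Camera axes: x right, y down, z forward; pixel columns grow to the right and rows downward; lengths in m; the calibration is good to about 2 mm. A picture is of the moment at which its call begins. There is no depth.
A pose or a line that the arm cannot do raises bot.IKError and nothing moves.
- hand_in(): hands the job in; it is judged then, once.
The state is a dict: "time_s": time; "joint_pos": joint angles; "joint_vel": joint speeds; "joint_efforts": joint torques, N m; "position": TCP position; "orientation": TCP orientation; "wrist_force": force on the tool from outside, world axes, zero at the start; "ft_torque": the same for the moment, N m; "gripper_width": finger opening in m; "grip_force": force on a finger pad.
Only numpy, scipy, OpenCV 4.12 (cv2) and the standard library are available. Lean on these libraries where they do the work, as an engineer would, in place of code of your own. Each camera call takes 0.05 s, during which the arm holds its last target. There are 200 camera calls.

### The job

Push the selector's pointer arm round until its red end points at the amber bottle and leave it there; then push the blue lever of the bench tap all the way open, until it lies over the tap's outlet against its stop. Leave the tap shut until the selector is set, and do not lift, shift or knock over any of the bottles or the tip box.

Things in the scene. Friction and masses are not known exactly. Their poses are not given: they have to be found in the camera images.
- station: fixed grey plate 310 x 360 x 8 mm that carries the selector and the bottles; origin on the bench under the selector's axis, x axis towards the middle bottle place; the plate spans x -105 to 205 mm, y -180 to 180 mm. On the axis a steel column 44 mm in diameter (68 mm at the foot), 60 mm high; steel pipes to the three bottle places stay below 35 mm
- tap_base: fixed steel column of the bench tap, 36 mm in diameter (72 mm at the foot), 60 mm high; origin on the bench on its axis; its steel and brass outlet sticks out 80 mm along its x axis at 33 mm height. It stands to the left or to the right of the selector
- selector_hub (a point): point on the selector's upright turning axis, half-way up its arm, 75 mm above the bench; turns with the arm: x axis along the arm to the red end, z up. The arm is an upright flat blade, black with a red outer half, 10 mm thick, reaching 95 mm from the axis, lower edge 60 mm, upper edge 90 mm above the bench; black cap on the axis 34 mm in diameter, top at 96 mm
- selector_tip (a point): far end of the selector arm's red end, 95 mm from the axis, half-way up the arm (75 mm above the bench)
- selector (a joint): angle of the pointer arm in rad, anticlockwise from above; 0 points at the middle bottle place, +0.75 and -0.75 at the outer ones. No stops; counts on past a full turn (6.28 is the middle again). Starts between 2.0 and 4.3, pointing away from the bottles; takes about 2 N at 70 mm from the axis and stays where it is left
- tap_pivot (a point): point on the upright turning axis of the bench tap's blue lever, half-way up the lever, 75 mm above the bench; turns with it: x axis along the lever to its free end, z up. The lever is an upright flat blade 10 mm thick, reaching 90 mm from the axis, lower edge 60 mm, upper edge 90 mm above the bench; hub 28 mm in diameter, top at 94 mm
- tap_tip (a point): free end of the blue lever, 90 mm from its axis, half-way up (75 mm above the bench)
- tap (a joint): angle of the blue lever in rad: 0 to 0.15 at the start, shut (square to the outlet, to its left when looking along the outlet away from the tap); 1.57 fully open, at a stop, lever over the outlet. Opens clockwise seen from above, takes about 2 N at 70 mm from the axis and stays where it is left
- amber_mid (a point): centre (half-way up) of the loose amber brown bottle with a white label and black cap; 54 mm in diameter, 90 mm tall, 160 g, standing upright on the 8 mm thick grey plate at one of three black round places, 160 mm from the selector's axis; the place it has changes from run to run; z axis up
- white_mid (a point): centre (half-way up) of the loose plain white bottle with a red cap; 54 mm in diameter, 90 mm tall, 160 g, standing upright on the 8 mm thick grey plate at one of three black round places, 160 mm from the selector's axis; the place it has changes from run to run; z axis up
- green_mid (a point): centre (half-way up) of the loose green glass bottle with a white label and white cap; 54 mm in diameter, 90 mm tall, 160 g, standing upright on the 8 mm thick grey plate at one of three black round places, 160 mm from the selector's axis; the place it has changes from run to run; z axis up
- wash_mid (a point): centre (half-way up) of the loose clear plastic wash bottle with a label and red cap, 64 mm in diameter, 150 mm tall, 300 g, upright on the bench on the other side of the selector from the tap; z axis up
- tipbox_mid (a point): centre (half-way up) of the loose green tip box with a white lid, 80 x 120 x 58 mm, 250 g, on the bench to the right, beyond the tap or wash bottle; z axis up
Mind the look-alikes: they are no part of the job. Leave any purple look-alike of the part that bears tipbox_mid alone. There is more than one size of the tap_base; the job needs the smaller.

How it is judged:
By the outcome, as a careful person would: the job done as asked, in the order asked, and still so for the second after the job is handed in, with the robot touching nothing.
It also fails if it takes over 59 s, if anything falls off the work surface, if the arm or the gripper's body presses on something with over 40 N, if the wrist force passes 120 N, or if a joint passes its speed limit or range.

## Working session

There is one attempt and no reset: what is moved stays moved. The work goes in short steps, each a Python script; the robot and the scene stay as the last script left them, time stands still between calls to the robot, and variables do not carry over. Pictures are saved under pics/ and viewed, at most 10 in all, crops included, and the job is handed in when it is done.

```bash
mkdir -p pics; python3 - <<'E'
from workcell import *
import cv2,numpy as np
for n in("top","side"):
    c=vision.read_camera(n);cv2.imwrite(f"pics/{n}0.png",c["frame"][:,:,::-1])
    print(n,c["intrinsics"].tolist(),c["dist"],np.round(c["view"],3).tolist())
print(get_obs()["time_s"],get_obs()["orientation"])
E
```

```text
top [[550.4184343535624, 0.0, 311.61065829801174], [0.0, 550.4184343535624, 232.3349148395575], [0.0, 0.0, 1.0]] [-0.03776672  0.          0.          0.          0.        ] [[-0.003, -1.0, 0.008, -0.042], [-0.987, 0.002, -0.159, 0.513], [0.159, -0.008, -0.987, 1.257], [0.0, 0.0, 0.0, 1.0]]
side [[544.5199171565928, 0.0, 328.0575749428073], [0.0, 544.5199171565928, 236.9121821147375], [0.0, 0.0, 1.0]] [-0.11222332  0.          0.          0.          0.        ] [[0.941, -0.339, -0.013, -0.477], [-0.19, -0.497, -0.846, 0.149], [0.281, 0.799, -0.532, 1.38], [0.0, 0.0, 0.0, 1.0]]
0.1 [ 9.87399412e-01  1.58246632e-01 -8.87418141e-05 -6.30065433e-04]
```

View pics/top0.png

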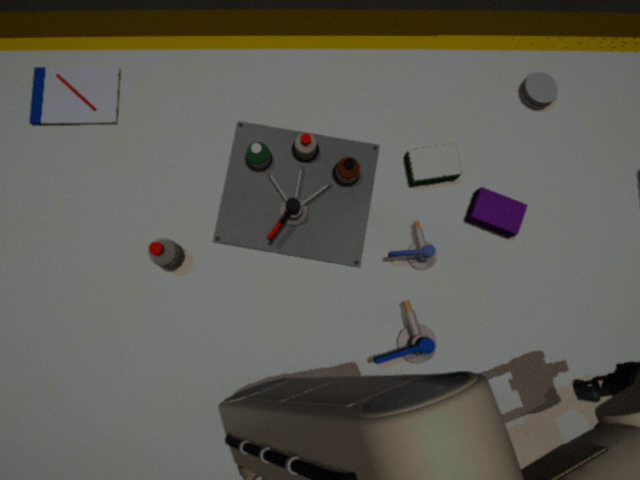

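View pics/side0.png

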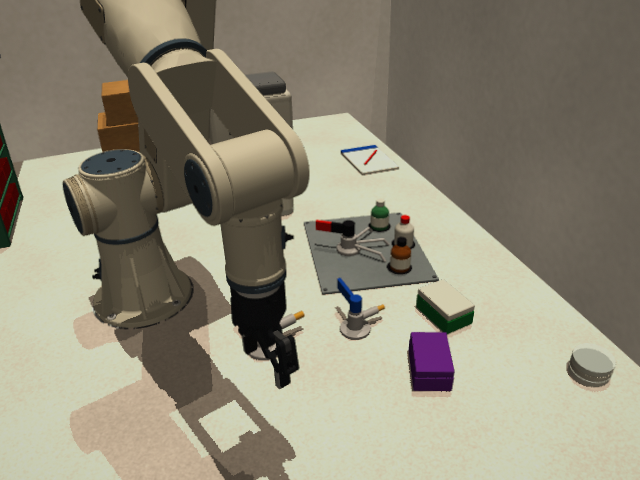

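The top view shows the plate at (215–378, 123–265), with the hub near (292,206) and the red tip near (269,240). Amber is on the right at (347,170). The small tap's hub is near (428,250) with its lever end near (390,255), and the larger look-alike is below at (424,345).

```bash
cat >h.py <<'E'
from workcell import *
import cv2,numpy as np
def ray(c,uv,z):
    uv=np.asarray(uv,float).reshape(-1,1,2)
    n=cv2.undistortPoints(uv,c["intrinsics"],np.array(c["dist"])).reshape(-1,2)
    V=np.array(c["view"]);R=V[:3,:3];o=-R.T@V[:3,3]
    d=np.c_[n,np.ones(len(n))]@R
    return (o+d*((z-o[2])/d[:,2])[:,None])[:,:2]
def mask(c,kind):
    h,s,v=[a.astype(int) for a in cv2.split(cv2.cvtColor(c["frame"],cv2.COLOR_RGB2HSV))]
    return {"red":((h<8)|(h>172))&(s>150)&(v>60),"blue":(h>100)&(h<125)&(s>150)&(v>50),
      "amber":(h>3)&(h<18)&(s>140)&(v>40),"plate":(s<60)&(v>50)&(v<115)}[kind].astype(np.uint8)
def blob(m,x0,y0,x1,y1):
    w=np.zeros_like(m);w[y0:y1,x0:x1]=m[y0:y1,x0:x1]
    k=max(cv2.findContours(w,cv2.RETR_EXTERNAL,cv2.CHAIN_APPROX_NONE)[0],key=cv2.contourArea)
    return k.reshape(-1,2)
E
python3 - <<'E'
from h import *
c=vision.read_camera("top")
k=blob(mask(c,"plate"),200,110,395,280)
hull=cv2.convexHull(k);q=cv2.approxPolyDP(hull,8,True).reshape(-1,2)
print("plate px",q.tolist());P=ray(c,q,.008);print(P.round(4).tolist(),[np.linalg.norm(P[i]-P[i-1]).round(3) for i in range(len(P))])
for n,b in(("red",(250,200,300,260)),("blue",(380,235,440,265)),("blue",(360,330,440,370)),("amber",(325,145,370,195))):
    k=blob(mask(c,n),*b);r=cv2.minAreaRect(k);bx=cv2.boxPoints(r)
    print(n,np.round(bx).tolist(),ray(c,bx,.09).round(4).tolist(), ray(c,[r[0]],.09))
f=c["frame"][110:380,200:500,::-1];f=np.clip(f.astype(float)*1.6,0,255).astype(np.uint8)
cv2.imwrite("pics/crop1.png",cv2.resize(f,None,fx=2.2,fy=2.2,interpolation=cv2.INTER_CUBIC))
E
```

```text
plate px [[380, 145], [392, 221], [359, 268], [211, 241], [239, 118]]
[[0.7376, -0.2139], [0.5453, -0.2386], [0.431, -0.1564], [0.4971, 0.1997], [0.8083, 0.138]] [np.float64(0.359), np.float64(0.194), np.float64(0.141), np.float64(0.362), np.float64(0.317)]
red [[266.0, 237.0], [278.0, 221.0], [281.0, 224.0], [270.0, 239.0]] [[0.4948, 0.0604], [0.5305, 0.0343], [0.5246, 0.0266], [0.489, 0.0527]] [[0.50969017 0.04351859]]
blue [[390.0, 252.0], [413.0, 251.0], [413.0, 254.0], [390.0, 255.0]] [[0.4591, -0.2189], [0.4623, -0.2715], [0.455, -0.2718], [0.4519, -0.2192]] [[ 0.45706435 -0.24533323]]
blue [[373.0, 348.0], [432.0, 336.0], [435.0, 351.0], [376.0, 363.0]] [[0.2464, -0.1758], [0.2714, -0.3076], [0.2396, -0.3129], [0.2149, -0.1816]] [[ 0.24305364 -0.24429166]]
amber [[338.0, 158.0], [358.0, 158.0], [358.0, 176.0], [338.0, 176.0]] [[0.6792, -0.1042], [0.6792, -0.1506], [0.6361, -0.1499], [0.6362, -0.1037]] [[ 0.65762147 -0.12708373]]
```

View pics/crop1.png

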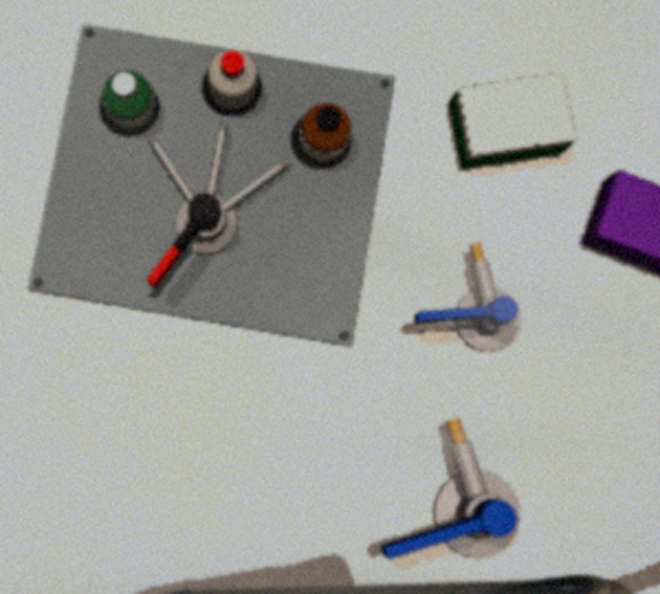

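The crop confirms the upper tap is the smaller one. Crop positions: plate corners (82,26), (394,76), (352,345), (30,291); cap (204,210); red tip (153,283). On the tap, the hub is at (503,309), lever end (417,319) and outlet end (476,245). The amber cap is at (328,118).

```bash
python3 - <<'E'
from h import *
c=vision.read_camera("top")
g=lambda x,y,z:ray(c,[[200+x/2.2,110+y/2.2]],z)[0]
P=np.array([g(*p,.008) for p in((82,26),(394,76),(352,345),(30,291))])
L=np.array([[.205,.18],[.205,-.18],[-.105,-.18],[-.105,.18]])
a=L-L.mean(0);b=P-P.mean(0)
th=np.arctan2((a[:,0]*b[:,1]-a[:,1]*b[:,0]).sum(),(a*b).sum());R=np.array([[np.cos(th),-np.sin(th)],[np.sin(th),np.cos(th)]])
o=P.mean(0)-R@L.mean(0);print("station",o,th,"res",(P-(L@R.T+o)).round(4).tolist())
print("amber place",o+R@(.16*np.array([np.cos(.75),-np.sin(.75)])),"cap",g(328,118,.098))
h=g(204,210,.096);t=g(153,283,.09);print("hub",h,"tip",t,np.linalg.norm(t-h),np.arctan2(*(t-h)[::-1])-th)
h=g(503,309,.094);t=g(417,319,.09);q=g(476,245,.04);f=g(488,320,.003)
print("tap",h,"foot",f,"tip",t,np.linalg.norm(t-h),np.arctan2(*(t-h)[::-1]),"out",q,np.linalg.norm(q-h),np.arctan2(*(q-h)[::-1]))
print(kinematics.solve_ik([*o,.2],[1,0,0,0]))
E
```

```text
station [ 5.66916750e-01 -3.91710536e-04] -0.16834859502231342 res [[-0.0009, -0.0006], [-0.0001, 0.0005], [0.0006, 0.0015], [0.0004, -0.0014]]
amber place [ 0.66405806 -0.12752772] cap [ 0.66334501 -0.12909533]
hub [5.65618029e-01 4.33124621e-04] tip [0.49031324 0.05285633] 0.09175513246606844 2.7018058812944887
tap [ 0.46205313 -0.30625954] foot [ 0.46145784 -0.30954048] tip [ 0.45244621 -0.21813813] 0.08864353786201086 1.6793866299477715 out [ 0.53856838 -0.29158961] 0.07790885941005228 0.18942692411218448
[-3.33684243e-03  2.90402551e-01  1.78556491e+00 -4.44089210e-16
  1.06562520e+00  1.56745948e+00]
```

```bash
cat >>h.py <<'E'
SEL=np.array([.5663,0.]);TAP=np.array([.4617,-.307])
def pose(hub,phi,d,s,kpi,z=.083,r=.07):
    """finger beside blade at angle phi, gap d behind it; s=+1 pushes anticlockwise"""
    u=np.array([np.cos(phi),np.sin(phi)]);t=s*np.array([-u[1],u[0]])
    a=phi+np.pi/2-kpi*np.pi
    return [*(hub+r*u-d*t),z],[np.cos(a/2),np.sin(a/2),0,0]
E
python3 - <<'E'
from h import *
hand.move_gripper(0.0)
p,q=pose(SEL,2.534,.042,1,1);bot.reach([*p[:2],.26],q)
bot.servo_line(p,q,.15)
print(get_obs()["time_s"],get_obs()["wrist_force"])
for phi in [2.534]+list(np.linspace(2.6,5.365-.06,14)):
    bot.servo_line(*pose(SEL,phi,.016,1,1),.08)
    o=get_obs();print(round(phi,2),round(o["time_s"],2),np.round(o["wrist_force"],1))
c=vision.read_camera("wrist");cv2.imwrite("pics/w1.png",c["frame"][:,:,::-1])
c=vision.read_camera("top");cv2.imwrite("pics/t1.png",c["frame"][:,:,::-1])
E
```

```text
4.95 [ 0.22162655 -0.31349921  0.417545  ]
2.53 5.42 [-0.2  0.1 -0.2]
2.6 5.67 [-0.3  1.2  0.2]
2.81 6.03 [ 0.2  0.1 -0.2]
3.02 6.39 [-0.5 -0.1 -0.4]
3.22 6.75 [-0.1 -0.3 -0.8]
3.43 7.11 [-0.1  0.6 -0.3]
3.64 7.47 [-0.5  0.3 -0.3]
3.85 7.83 [ 0.  -0.2  0.1]
4.06 8.18 [ 0.  -0.4  0.7]
4.26 8.54 [-0.5 -0.3 -0.4]
4.47 8.9 [-0.2 -0.5  0.3]
4.68 9.26 [-0.4  0.  -0.5]
4.89 9.62 [-0.1  0.1 -0.2]
5.1 9.97 [0.8 0.5 0. ]
5.31 10.33 [-0.8 -0.  -0.9]
```

View pics/t1.png

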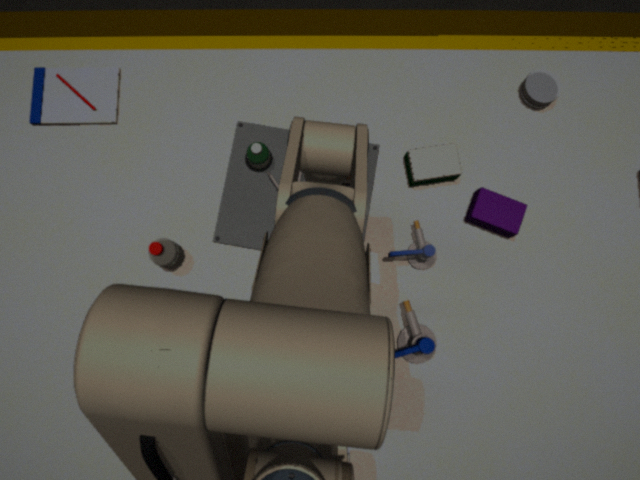

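In the top view the arm hides the selector at about (320,190), so I'll check the wrist view.

View pics/w1.png

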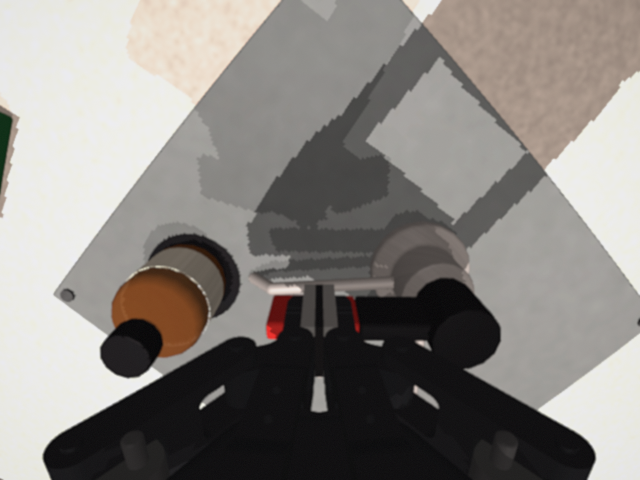

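The wrist view shows the finger beside the red blade at (310,315), with the hub at (460,320) and amber on the left at (160,310). The arm was carried round. Next I'll finish the push, back off and measure from a clear view.

```bash
python3 - <<'E'
from h import *
bot.servo_line(*pose(SEL,5.355,.016,1,1),.05)
bot.servo_line(*pose(SEL,5.355,.045,1,1),.1)
p,q=pose(SEL,5.355,.045,1,1);bot.servo_line([*p[:2],.26],q,.25)
# go towards the tap's pre-push position, high (lever at 1.68 closed, push clockwise)
for k in(0,1):
    p,q=pose(TAP,1.68,.05,-1,k);print(k,kinematics.solve_ik([*p[:2],.26],q),kinematics.solve_ik(*pose(TAP,.2,.016,-1,k)))
p,q=pose(TAP,1.68,.05,-1,1);bot.reach([*p[:2],.26],q)
c=vision.read_camera("top");print(get_obs()["time_s"])
f=np.clip(c["frame"][110:310,200:450,::-1].astype(float)*1.6,0,255).astype(np.uint8)
cv2.imwrite("pics/t2.png",cv2.resize(f,None,fx=3,fy=3,interpolation=cv2.INTER_CUBIC))
E
```

```text
0 [-5.44044992e-01  7.54011219e-02  1.90982332e+00 -4.44089210e-16
  1.15636821e+00 -2.22404499e+00] [-4.86962499e-01  4.76303579e-01  1.80866728e+00 -4.44089210e-16
  8.56621795e-01 -6.86962499e-01]
1 [-5.44044992e-01  7.54011219e-02  1.90982332e+00 -4.44089210e-16
  1.15636821e+00  9.17547662e-01] [-4.86962499e-01  4.76303579e-01  1.80866728e+00 -4.44089210e-16
  8.56621795e-01  2.45463015e+00]
14.7917
```

View pics/t2.png

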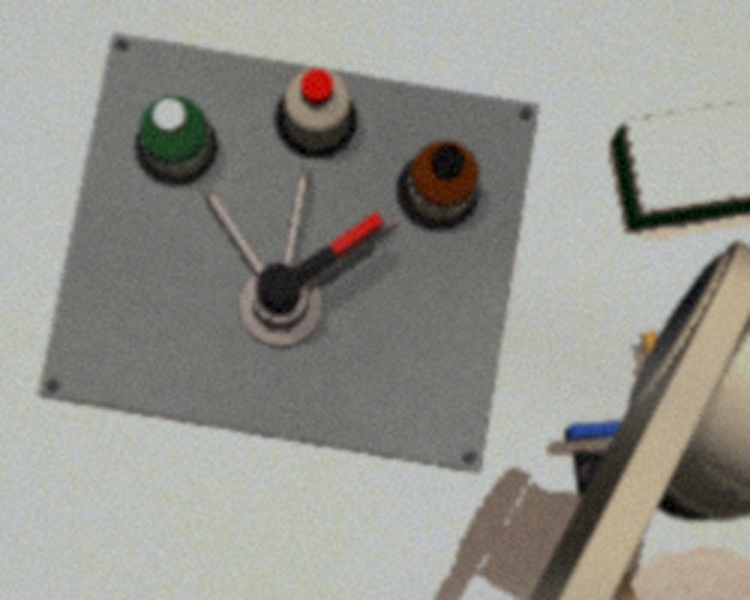

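The tip is at (380,220) in the crop, the cap at (280,287) and the amber cap at (447,160). The pointer looks close to the target, so I'll compute the angle.

```bash
python3 - <<'E'
from h import *
c=vision.read_camera("top")
g=lambda x,y,z:ray(c,[[200+x/3,110+y/3]],z)[0]
an=lambda v:np.arctan2(v[1],v[0])
h=g(280,287,.096);t=g(380,220,.09);a=g(447,160,.098)
print(h,t,a,np.linalg.norm(t-h),an(t-h),an(t-SEL),an(a-h),an(a-SEL))
k=blob(mask(c,"red"),305,170,335,200);p=ray(c,k,.085);print(p.mean(0),an(p.mean(0)-h),an(p.mean(0)-SEL))
E
```

```text
[ 0.56512331 -0.00094622] [ 0.61877855 -0.07738613] [ 0.66406713 -0.1288963 ] 0.0933913532884903 -0.9587782035927825 -0.9748933872179986 -0.9125490588109302 -0.9218808672837971
[ 0.61035632 -0.05908091] -0.9095693847428105 -0.9300562790493531
```

```bash
python3 - <<'E'
from h import *
p,q=pose(SEL,5.355,.06,1,1);bot.reach([*p[:2],.26],q)
c=vision.read_camera("wrist");cv2.imwrite("pics/w2.png",c["frame"][:,:,::-1])
np.savez("w2.npz",**{k:np.array(v) for k,v in c.items()});print(get_obs()["time_s"])
E
```

```text
17.6667
```

View pics/w2.png

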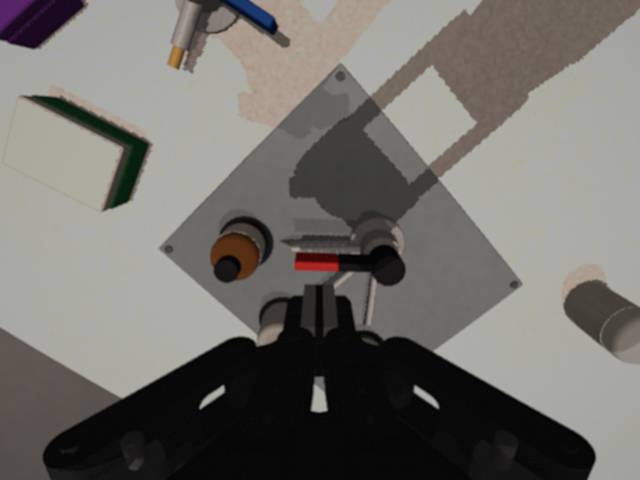

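The wrist view shows the blade end at (296,262), its hub cap at (387,265) and the amber cap at (227,269). I'll measure the blade's direction from its far top edge.

```bash
python3 - <<'E'
from h import *
c=dict(np.load("w2.npz"));m=mask(c,"red")
an=lambda v:np.arctan2(v[1],v[0])
cols=range(299,335);lo=[(x,np.where(m[245:285,x])[0].max()+245.5) for x in cols]
P=ray(c,lo,.09);v,_,x0,y0=None,None,*P.mean(0)
d=np.linalg.svd(P-P.mean(0))[2][0];d*=np.sign(d@(P[0]-P[-1]))
n=np.array([-d[1],d[0]])
h=ray(c,[[388,266]],.096)[0];a=ray(c,[[227,269]],.098)[0]
for name,H in(("cap",h),("SEL",SEL)):
    print(name,H,"edge offset",(P.mean(0)-H)@n,"edge dir",an(d),"mean-edge dir corr",an(P.mean(0)-n*.005-H),"amber",a,an(a-H))
v=c["frame"][245:285,310];print(v[8:32].tolist())
E
```

```text
cap [ 0.56242999 -0.00557075] edge offset 0.009991030594628704 edge dir -0.9728773796064667 mean-edge dir corr -0.9019542000504465 amber [ 0.65954006 -0.13123698] -0.9128860452584762
SEL [0.5663 0.    ] edge offset 0.0036565272704514105 edge dir -0.9728773796064667 mean-edge dir corr -0.9913600237381992 amber [ 0.65954006 -0.13123698] -0.9530773738948352
[[66, 34, 31], [58, 7, 6], [59, 6, 4], [59, 7, 6], [59, 5, 5], [59, 8, 8], [58, 8, 4], [67, 11, 11], [92, 14, 10], [131, 25, 22], [160, 35, 32], [170, 39, 35], [172, 41, 36], [171, 38, 33], [171, 36, 32], [171, 34, 30], [167, 47, 44], [147, 75, 72], [120, 100, 96], [106, 107, 103], [106, 107, 104], [107, 107, 104], [108, 107, 105], [108, 107, 104]]
```

```bash
python3 - <<'E'
from h import *
c=dict(np.load("w2.npz"));f=c["frame"].astype(int)
an=lambda v:np.arctan2(v[1],v[0])
top=((f[:,:,0]>115)&(f[:,:,1]<70)).astype(np.uint8)
C=[(x,255+np.where(top[255:280,x])[0].mean()) for x in range(299,336)]
P=ray(c,C,.09);d=np.linalg.svd(P-P.mean(0))[2][0];d*=np.sign(d@(P[0]-P[-1]));n=np.array([-d[1],d[0]])
print("top line",C[0],C[-1],"dir",an(d))
dark=(f.max(2)<45).astype(np.uint8)
for nm,(x0,x1,y0,y1),z,r in(("cap",(366,412,238,292),.096,.017),("amb",(208,246,252,290),.098,None)):
    k=blob(dark,x0,y0,x1,y1);xs,ys=k.T
    xr=[xs.max(),xs[xs>0].min()];print(nm,"x",xs.min(),xs.max(),"y",ys.min(),ys.max())
    if nm=="cap":
        for rad in(16.5,17.5,18.5):
            H=ray(c,[[xs.max()+.5-rad,ys.max()+.5-rad]],z)[0];E=ray(c,[[xs.max()+.5,ys.max()+.5-rad]],z)[0]
            print(rad,np.linalg.norm(E-H),H,"line offset at hub",(P.mean(0)-H)@n,"dir hub->red",an(P.mean(0)-H))
A=ray(c,[[227,269.5]],.098)[0];print("amber offset from blade line",(A-P.mean(0))@n,A)
g=f[235:295,200:415,::-1];g=np.clip(g*1.5,0,255).astype(np.uint8)
cv2.imwrite("pics/w2c.png",cv2.resize(g,None,fx=3.7,fy=3.7,interpolation=cv2.INTER_CUBIC))
E
```

```text
top line (299, np.float64(265.5)) (335, np.float64(267.0)) dir -0.9719950464482072
cap x 366 404 y 245 284
16.5 0.01643825051320366 [ 0.56406628 -0.00417095] line offset at hub 0.0035122554253944893 dir hub->red -0.9219865867126008
17.5 0.0174146086471544 [ 0.56384072 -0.00566804] line offset at hub 0.004542407212071844 dir hub->red -0.9063197835368317
18.5 0.01838878004056688 [ 0.56361563 -0.00716172] line offset at hub 0.00557025582898612 dir hub->red -0.8902120368531692
amb x 214 240 y 255 281
amber offset from blade line 0.004267737194185444 [ 0.65999764 -0.13095194]
```

View pics/w2c.png

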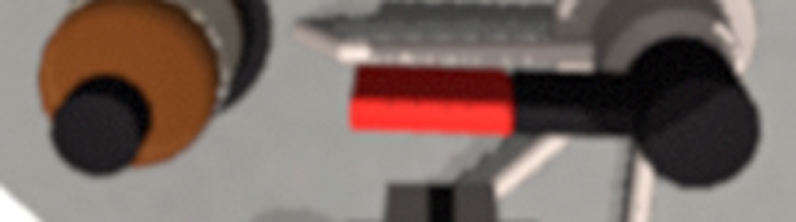

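In the crop, the cap top (698,126) and amber cap (99,126) are level. The blade end is about 0.04 rad short on the finger side, which agrees with the top view. I'll push that much further and then go to the tap.

```bash
python3 - <<'E'
from h import *
p,q=pose(SEL,5.355,.045,1,1);bot.servo_line([*p[:2],.2],q,.25);bot.servo_line(p,q,.2)
bot.servo_line(*pose(SEL,5.355,.02,1,1),.1)
bot.servo_line(*pose(SEL,5.393,.016,1,1),.05)
bot.servo_line(*pose(SEL,5.393,.045,1,1),.1)
p,q=pose(SEL,5.393,.06,1,1);bot.servo_line([*p[:2],.26],q,.25)
w=vision.read_camera("wrist")
p,q=pose(TAP,1.68,.05,-1,1);bot.reach([*p[:2],.26],q)
c=vision.read_camera("top");print(get_obs()["time_s"])
f=np.clip(c["frame"][140:230,270:370,::-1].astype(float)*1.6,0,255).astype(np.uint8)
g=np.clip(w["frame"][235:295,200:415,::-1].astype(float)*1.5,0,255).astype(np.uint8)
f=cv2.resize(f,None,fx=4,fy=4,interpolation=cv2.INTER_CUBIC);g=cv2.resize(g,None,fx=3.7,fy=3.7,interpolation=cv2.INTER_CUBIC)
o=np.zeros((f.shape[0]+g.shape[0],g.shape[1],3),np.uint8);o[:g.shape[0]]=g;o[g.shape[0]:,:400]=f
cv2.imwrite("pics/c3.png",o);print(g.shape)
def A(m,cc):pass
h=None
k=blob(mask(c,"red"),305,165,335,205);P=ray(c,k,.085);print(P.mean(0),np.arctan2(*(P.mean(0)-[.5651,-.0009])[::-1]))
E
```

```text
23.6833
(222, 796, 3)
[ 0.61270081 -0.05635489] -0.8614631490868802
```

View pics/c3.png

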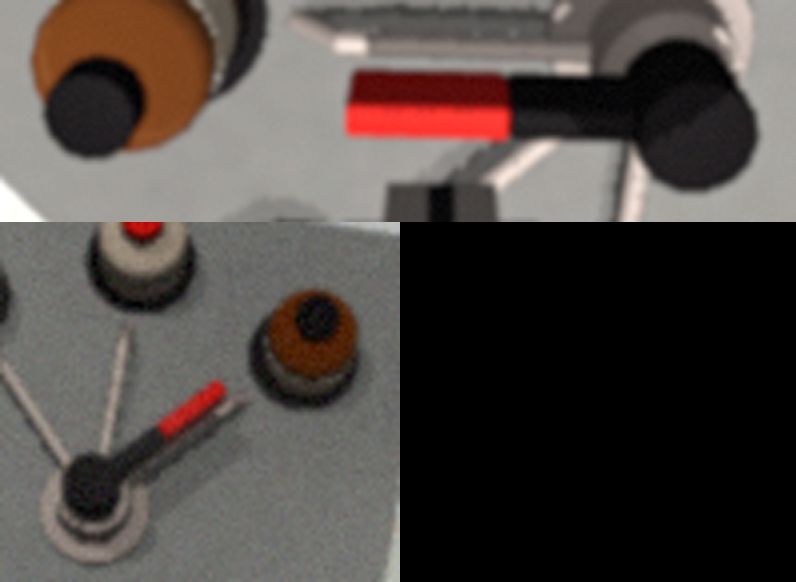

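The wrist crop now shows the tip (347,118) within about 0.015 rad of the line from the hub (696,131) to the amber cap (95,107), and the top view agrees. The selector is set, so next is the tap.

```bash
python3 - <<'E'
from h import *
p,q=pose(TAP,1.68,.05,-1,1);bot.servo_line(p,q,.2)
bot.servo_line(*pose(TAP,1.68,.02,-1,1),.12)
for phi in np.linspace(1.68,.35,9): bot.servo_line(*pose(TAP,phi,.016,-1,1),.09)
print(get_obs()["time_s"],get_obs()["wrist_force"].round(1) if hasattr(get_obs()["wrist_force"],"round") else get_obs()["wrist_force"])
phi=.35
while phi>.02:
    phi-=.016;bot.servo_line(*pose(TAP,phi,.016,-1,1),.03)
    w=np.array(get_obs()["wrist_force"]);ft=w[:2]@[-np.sin(phi),np.cos(phi)]
    print(round(phi,3),ft.round(1),end="; ")
    if ft>9:break
print(get_obs()["time_s"])
bot.servo_line(*pose(TAP,phi,.05,-1,1),.12)
p,q=pose(TAP,phi,.05,-1,1);bot.servo_line([*p[:2],.26],q,.25)
bot.reach([.3,-.45,.3],q)
c=vision.read_camera("top");print(get_obs()["time_s"],get_obs()["wrist_force"])
f=np.clip(c["frame"][110:310,200:450,::-1].astype(float)*1.6,0,255).astype(np.uint8)
cv2.imwrite("pics/t4.png",cv2.resize(f,None,fx=3,fy=3,interpolation=cv2.INTER_CUBIC))
E
```

```text
27.9 [-0.2  0.1  1. ]
0.334 1.7; 0.318 1.8; 0.302 1.0; 0.286 0.8; 0.27 0.7; 0.254 0.4; 0.238 0.9; 0.222 1.1; 0.206 1.8; 0.19 0.6; 0.174 0.4; 0.158 5.1; 0.142 10.6; 31.15
33.6583 [-0.84768602 -0.1734088  -0.38576972]
```

View pics/t4.png

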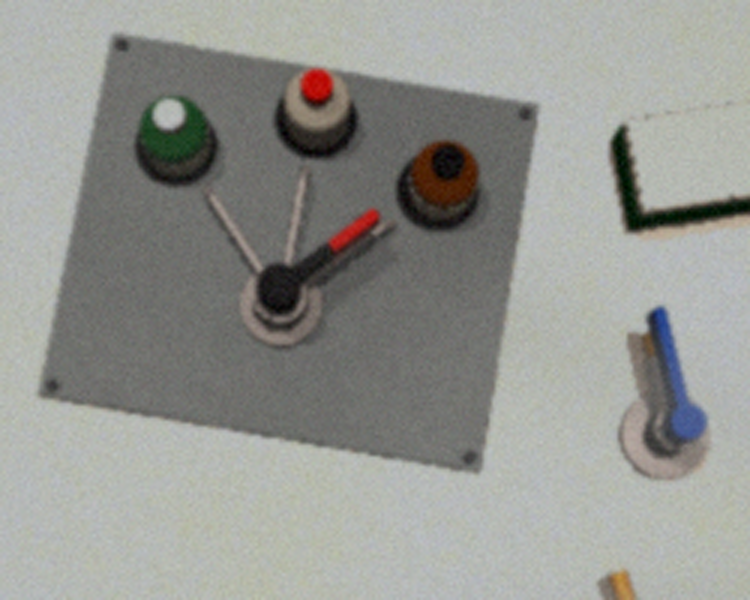

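The lever (657,310)–(688,420) lies over the outlet and the push force rose at its stop. The pointer tip (377,216) lines up with the amber cap (447,160), and the bottles and tip box haven't moved.

```bash
python3 -c "
from workcell import *
print(hand_in())"
```

```text
the job is handed in; nothing more can be done
None
```

I handed the job in at about 34 s: the selector points at the amber bottle (within about 0.02 rad by the cameras), the small tap was then opened to its stop, and the bottles and tip box show no sign of having moved.

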